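# Take down the bolt jar, brace it and unscrew its cap

### The arm

A 6-joint arm with a two-finger parallel gripper is mounted at the origin on the work surface. World frame = base frame: x ahead of the robot, y to its left, z up, the work surface at z = 0. Lengths are in m, angles in degrees, forces in N, time in s.
With the tool pointing down it reaches from about 0.325 to 0.925 m from the base axis. Payload 3.1 kg.
Tool frame: the origin (TCP) lies where the fingers leave the gripper's body, on its centre line; the fingertips stand 73 mm ahead of it and the grasp point (between the pads) lies 54 mm ahead of it; x points along the fingers, y is the direction in which the jaws open and shut, and the axes are right-handed (so a half turn about x gives the same grasp; the last joint's range is limited). The gripper opens to 85 mm and grips with 20 to 120 N. Pads are 22 mm wide; open, the fingers measure 114 mm over their backs; the gripper's body (76 mm by 85 mm) begins 54 mm behind the grasp point. The pads swing forward as they close: fully open they stand 13 mm farther back than shut.
Start: joints at [70.692, 12.427, 92.441, -0, 75.132, -6.429], TCP at [0.139, 0.609, 0.304] pointing down, gripper open.
Joint ranges: [-157.48, 157.48], [-44.54, 120.13], [17.64, 146.25], [-64.5, 244.5], [7.68, 150.69], [-147.95, 147.95]. Speed limits (degrees/s): [159.86, 159.86, 180, 180, 180, 180].

### API

Orientations are given as a 3x3 rotation matrix whose columns are the frame's x, y, z axes.
In Python, from station import arm gives the robot as it stands. Calls block until the motion is done:
- arm.move_pose(position, orientation): joint-space move of the TCP to a pose.
- arm.line_to(position, orientation=None, v=0.15, stop_force=None): straight line of the TCP; orientation=None keeps the orientation; v is the mean speed in m/s. With stop_force (N) it stops when the force on the tool has changed by that much, and returns True; else False.
- arm.move_joints(angles): joint-space move.
- arm.release() and arm.close(): open the fingers fully, or close them until they stop; the grip force is fixed at half the most.
- arm.dwell(seconds).
- arm.ik(position, orientation): joint angles nearest the present ones, or None.
- arm.capture(name): name is "scene" or "top"; returns a dict with "color" (480x640x3 uint8, red, green, blue), "vertical_fov" (degrees; the focal length in pixels is half the picture's height over the tangent of half this angle, whatever the lens; pixels are square), "cx", "cy" (the principal point, pixels), "dist_coeffs" ([k1, k2, p1, p2, k3] as OpenCV has them; the pictures are not rectified), "T" (4x4, takes a point from camera to world coordinates). Camera axes: x right, y up, looking along -z (the intrinsics and any distortion apply to the point x, -y, -z); pixel columns grow to the right and rows downward; lengths in m; the calibration is good to about 2 mm. A picture is of the moment at which its call begins. There is no depth.
A pose or a line that the arm cannot do raises arm.Unreachable and nothing moves.
- arm.job_done(): hands the job in, once; it reports no verdict.
Readings, each from a call of its own:
- arm.get_clock(): time.
- arm.get_joints(): joint angles.
- arm.get_joint_vel(): joint speeds.
- arm.get_tau(): joint torques, N m.
- arm.get_position(): TCP position.
- arm.get_orientation(): TCP orientation.
- arm.get_ft_force(): force on the tool from outside, world axes, zero at the start.
- arm.get_torque(): the same for the moment, N m.
- arm.get_grip_width(): finger opening in m.
Only numpy, scipy, OpenCV 4.12 (cv2) and the standard library are available. Lean on these libraries where they do the work, as an engineer would, in place of code of your own. Each camera call takes 0.05 s, during which the arm holds its last target.

### The job

Lift the capped bolt jar up and off its hanging fork and set it fully down, upright, in the square pocket of the blue block, which braces it. Leaving the jar seated there, unscrew the tight red cap anticlockwise, stop turning as soon as its threads let go (well under half a turn), and raise it straight up a finger or two. Finish while still holding the cap, level, just above the open mouth and clear of the jar, and do not shift the spray can, bin or carton.

Things in the scene. Friction and masses are not known exactly. Their poses are not given: they have to be found in the camera images.
- stand: Fixed stand, origin on the bench under the hanging jar's axis. Two level steel prongs (8 mm wide, 6 mm thick, tops 140 mm up) run along its x axis at y = +28 and -28 mm, 48 mm clear between them, from a post at x = +96 mm (140 mm high) to open ends at x = -42 mm. Red end lips (x = -37 to -42 mm) rise 7 mm above the prong tops.
- fork (a point): Point on the stand's axis at prong-top height, 140 mm up, its axes the stand's. To come off, the jar rises more than 7 mm (12 is ideal; at 18 mm its body strikes the prongs from below), then moves level along the stand's -x about 85 mm, until its flange is clear of the lips.
- block: Fixed blue bracing block 120 x 120 x 35 mm, origin at the centre of its underside, axes along its sides. In the middle of its top a square pocket 66 x 66 mm, sides parallel to the block's, 28 mm deep, floor 7 mm above the bench, 3 mm chamfer at its mouth. The jar's foot fits with 3 mm of play per side in any of four quarter-turn positions and can then turn only about 0.1 rad.
- jar: Clear square jar of bolts, 0.25 to 0.45 kg. Origin at the centre of its underside, z up. Body 60 x 60 mm, 70 mm high, sides along its x and y; above it a neck 38 mm across and a round white flange 64 mm across, underside 98 and top 102 mm above the origin. It hangs by this flange on the prongs, foot 42 mm above the bench, axes along the stand's at the start.
- mouth (a point): Centre of the jar's open mouth, at rim height, 132 mm above the jar's underside; moves with the jar.
- cap: Round ribbed red screw cap, 56 mm across, 32 mm high, 45 g, tight on the jar: lifting it lifts the jar. Origin at the centre of its underside, z up; screwed on, that is 104 mm above the jar's underside (2 mm above the flange) and its axes are along the jar's. It holds by three lugs under thread ramps on the neck, 120 degrees apart.
- cap_mark (a point): White stripe on the cap, 28 mm out along the cap's x, 16 mm above its underside; at the start along the jar's +x. Anticlockwise from above takes about 0.4 N m; the cap may climb up to 3 mm. Past 50 degrees (0.87 rad) relative to the jar it is free to lift straight off, up to 95 degrees (1.66 rad); further on it catches under the next ramps. It cannot be turned clockwise.
- spray: Yellow spray can standing loose, 52 mm across, 150 mm high, origin at the centre of its underside. To be left alone.
- bin: Loose blue open parts bin 160 x 100 x 70 mm, origin at the centre of its underside. To be left alone.
- carton: Loose cardboard carton 120 x 90 x 60 mm, origin at the centre of its underside. To be left alone.

How it is judged:
By the outcome, as a careful person would: the job done as asked, in the order asked, and still so for the second after the job is handed in, while the arm keeps its last pose, push and grip.
It also fails if it takes over 54 s, if anything falls off the work surface, if the arm or the gripper's body presses on something with over 40 N, if the wrist force passes 120 N, or if a joint passes its speed limit or range.

## Working session

There is one attempt and no reset: what is moved stays moved. The work goes in short steps, each a Python script; the robot and the scene stay as the last script left them, time stands still between calls to the robot, and variables do not carry over. Pictures are saved under pics/ and viewed, and the job is handed in when it is done.

```bash
ls; mkdir -p pics; python3 - <<'E'
from station import arm
import cv2,numpy as np
for n in("scene","top"):
    c=arm.capture(n); cv2.imwrite(f"pics/{n}0.png",c["color"][:,:,::-1])
    print(n,c["vertical_fov"],c["cx"],c["cy"],c["dist_coeffs"]); print(np.round(c["T"],4))
print(arm.get_clock(),np.round(arm.get_orientation(),3),arm.get_grip_width())
E
```

```text
pics
scene 56.59068260642359 318.59935151430295 236.48004373612116 [0.03382427 0.         0.         0.         0.        ]
[[ 0.6038 -0.611   0.5119  1.2921]
 [ 0.797   0.4703 -0.3789 -0.5047]
 [-0.0092  0.6368  0.771   1.1493]
 [ 0.      0.      0.      1.    ]]
top 57.09601904474434 323.67135413700345 236.5601704754481 [-0.07580946  0.          0.          0.          0.        ]
[[-0.0061  0.996  -0.0889  0.5058]
 [-1.     -0.0067 -0.0056  0.0032]
 [-0.0061  0.0889  0.996   1.151 ]
 [ 0.      0.      0.      1.    ]]
0.1 [[-0.001  0.223  0.975]
 [-0.002  0.975 -0.223]
 [-1.    -0.002 -0.   ]] 0.08538784431240509
```

View pics/scene0.png

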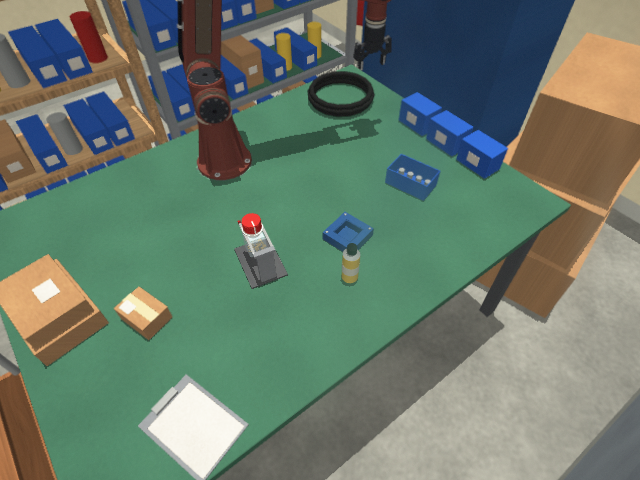

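View pics/top0.png

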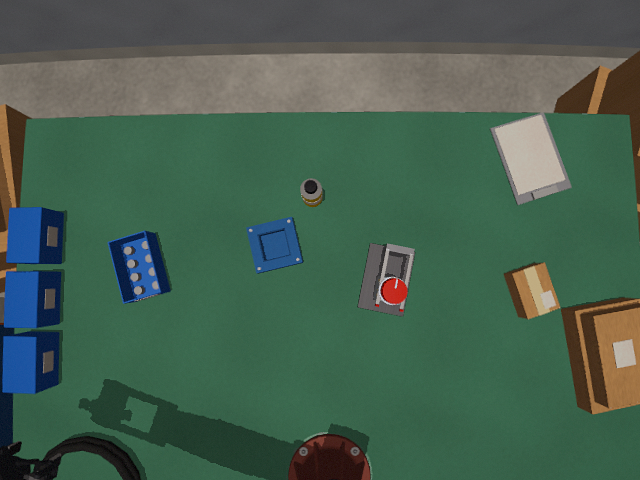

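Top view: the capped jar is at about (395,291) with the stand's post up-image at (398,250). The block is at (275,245), the spray at (311,192), the bin at (139,267) and the carton at (532,291). Next I'll measure these and zoom in.

```bash
cat > h.py <<'E'
import numpy as np,cv2
from station import arm
def cam(c):
    f=240/np.tan(np.radians(c["vertical_fov"])/2)
    return np.array([[f,0,c["cx"]],[0,f,c["cy"]],[0,0,1.]]),np.array(c["dist_coeffs"],float)
def rays(c,px):
    K,d=cam(c); u=cv2.undistortPoints(np.array(px,float).reshape(-1,1,2),K,d).reshape(-1,2)
    T=np.array(c["T"]); D=np.c_[u[:,0],-u[:,1],-np.ones(len(u))]@T[:3,:3].T
    return T[:3,3],D
def plane(c,px,z):
    o,D=rays(c,px); return o+D*((z-o[2])/D[:,2])[:,None]
def proj(c,P):
    K,d=cam(c);T=np.array(c["T"]); q=(np.atleast_2d(P)-T[:3,3])@T[:3,:3]
    return cv2.projectPoints(np.ascontiguousarray(q*[1,-1,-1]),np.zeros(3),np.zeros(3),K,d)[0].reshape(-1,2)
def crop(c,x0,y0,x1,y1,s,name):
    im=c["color"][y0:y1,x0:x1,::-1]; cv2.imwrite(name,cv2.resize(im,None,fx=s,fy=s,interpolation=cv2.INTER_CUBIC))
def tri(c1,p1,c2,p2):
    o1,d1=rays(c1,[p1]);o2,d2=rays(c2,[p2]);d1=d1[0];d2=d2[0]
    A=np.c_[d1,-d2];s=np.linalg.lstsq(A,o2-o1,rcond=None)[0]
    a=o1+s[0]*d1;b=o2+s[1]*d2;return (a+b)/2,np.linalg.norm(a-b)
E
python3 - <<'E'
from h import *
t=arm.capture("top");s=arm.capture("scene")
crop(t,350,230,430,330,6,"pics/t_jar.png");crop(t,235,205,315,285,7,"pics/t_blk.png")
crop(s,225,205,295,295,6,"pics/s_jar.png");crop(s,315,205,385,265,8,"pics/s_blk.png")
for n,c in(("t",t),("s",s)):
    h=cv2.cvtColor(c["color"],cv2.COLOR_RGB2HSV)
    r=((h[...,0]<6)|(h[...,0]>174))&(h[...,1]>180)&(h[...,2]>110)
    k,l,st,ce=cv2.connectedComponentsWithStats(r.astype(np.uint8))
    for i in range(1,k):
        if st[i,4]>8: print(n,"red",st[i],ce[i].round(1))
    b=((h[...,0]>98)&(h[...,0]<122)&(h[...,1]>120)).astype(np.uint8)
    k,l,st,ce=cv2.connectedComponentsWithStats(b)
    for i in range(1,k):
        if 300<st[i,4]<4000: print(n,"blue",st[i],ce[i].round(1))
E
```

```text
t red [382 278  25  26 465] [394. 291.]
t blue [   6  207   58   57 2841] [ 33.3 235.6]
t blue [ 246  217   57   56 2220] [274.1 244.7]
t blue [ 108  230   63   74 2650] [138.  265.4]
s red [358   1   5  22  80] [360.2  10. ]
s red [ 70  12  29  50 439] [84.  33.7]
s red [242 214  19  20 290] [250.9 222.9]
s blue [ 139    0   40   51 1375] [161.3  20.4]
s blue [221   0  36  30 601] [236.6  12.5]
s blue [   9   19   83   68 2926] [49.4 50.4]
s blue [274  28  43  43 732] [300.3  49.7]
s blue [250  39  37  44 694] [270.4  61.7]
s blue [221  56  27  44 603] [232.7  78.3]
s blue [162  65  33  57 994] [178.3  90.9]
s blue [  64   92   70   62 2245] [ 98.1 120.6]
s blue [  16  115   51   58 1208] [ 40.3 141.5]
s blue [ 385  154   55   46 1420] [411.6 176.2]
s blue [ 323  212   50   39 1059] [345.6 231.4]
```

```bash
sleep 1
```

```text
(no output)
```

View pics/t_jar.png

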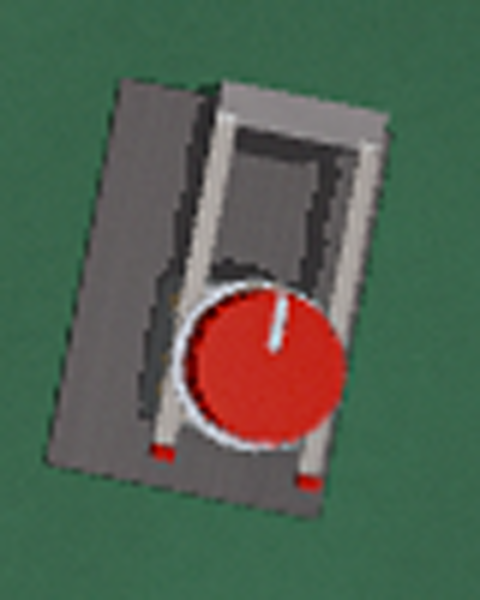

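View pics/t_blk.png

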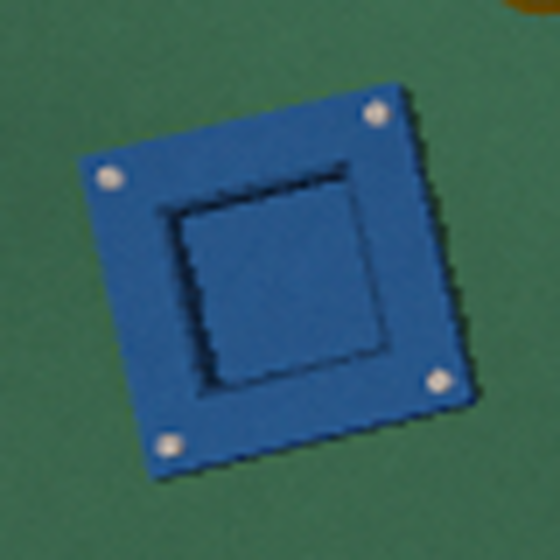

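View pics/s_jar.png

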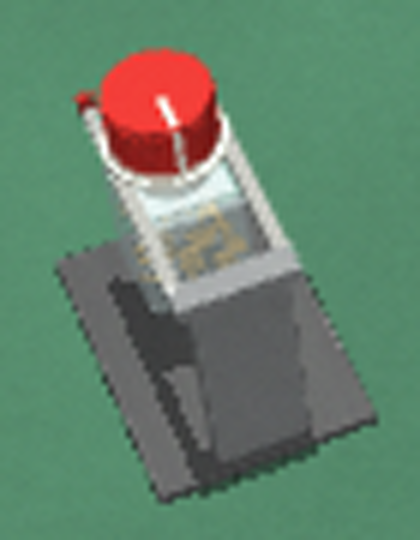

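View pics/s_blk.png

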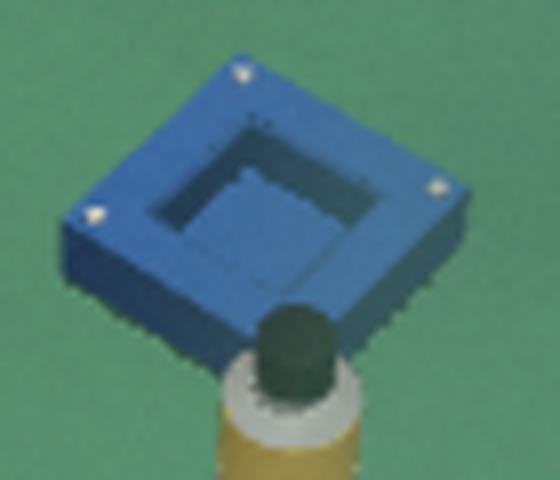

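The crops show the cap's stripe pointing toward the post, in line with the prongs. The red lips are nearest the robot, and the block's four screws are visible in the top view. Next I'll compute poses from these.

```bash
python3 - <<'E'
from h import *
t=arm.capture("top");s=arm.capture("scene")
up=lambda p,k,o:(np.array(p,float)+.5)/k-.5+np.array(o)
B=plane(t,up([(110,178),(376,113),(439,381),(170,445)],7,(235,205)),.035)
print("blk screws top",B.round(4).tolist(),"c",B.mean(0).round(4))
for i in range(4):
    d=B[(i+1)%4]-B[i];print(np.linalg.norm(d).round(4),np.degrees(np.arctan2(d[1],d[0]))%90)
b2=plane(s,up([(243,74),(95,215),(437,187)],8,(315,205)),.035)
print("blk scene",b2.round(4).tolist(),"c",((b2[1]+b2[2])/2).round(4))
# block outlines
h=cv2.cvtColor(t["color"],cv2.COLOR_RGB2HSV)
def circ(c,zt,box,lab):
    h=cv2.cvtColor(c["color"],cv2.COLOR_RGB2HSV);m=(((h[...,0]<6)|(h[...,0]>174))&(h[...,1]>150)&(h[...,2]>(150 if lab=='t' else 190))).astype(np.uint8)
    k,l,st,ce=cv2.connectedComponentsWithStats(m)
    i=1+np.argmax([((l==j)[box[1]:box[3],box[0]:box[2]]).sum() for j in range(1,k)])
    cn=max(cv2.findContours((l==i).astype(np.uint8),0,2)[0],key=len).reshape(-1,2)
    hull=cv2.convexHull(cn).reshape(-1,2)
    P=plane(c,hull,zt)[:,:2].astype(np.float32)
    print(lab,"minEncl",cv2.minEnclosingCircle(P*1000), "ell",cv2.fitEllipse(plane(c,cn,zt)[:,:2].astype(np.float32)*1000))
circ(t,.178,(350,230,430,330),'t');circ(s,.178,(225,205,295,295),'s')
L=plane(t,up([(163,453),(309,482)],6,(350,230)),.147);print("lips",L.round(4).tolist())
# prong centre lines in top: near post and near lips
q=plane(t,up([(227,122),(368,148)],6,(350,230)),.140);print("prong post end",q.round(4).tolist())
m=plane(t,up([(282,295),(273,352)],6,(350,230)),.178);d=m[0]-m[1];print("stripe ang",np.degrees(np.arctan2(d[1],d[0])))
d=q-L;print("prong ang",np.degrees(np.arctan2(d[:,1],d[:,0])));d=L[0]-L[1];print("lip ang",np.degrees(np.arctan2(d[1],d[0]))-90,np.linalg.norm(d))
# scene: lip left (85,100) crop
l2=plane(s,up([(85,99)],6,(225,205)),.147);print("scene lip",l2.round(4))
E
```

```text
blk screws top [[0.6234, 0.1966, 0.035], [0.6465, 0.0994, 0.035], [0.5488, 0.0765, 0.035], [0.5262, 0.174, 0.035]] c [0.5862 0.1366 0.035 ]
0.0998 13.396202188315868
0.1004 13.182388086348283
0.1 13.058551325235356
0.0998 13.07548567192298
blk scene [[0.5274, 0.1735, 0.035], [0.5509, 0.0761, 0.035], [0.6247, 0.1967, 0.035]] c [0.5878 0.1364 0.035 ]
t minEncl ((472.3152160644531, -145.9066619873047), 27.98416519165039) ell ((471.3373718261719, -145.39268493652344), (50.985660552978516, 54.063377380371094), 156.85130310058594)
s minEncl ((475.80804443359375, -146.19883728027344), 27.062047958374023) ell ((475.01385498046875, -146.0453338623047), (48.1538200378418, 53.08197784423828), 157.75009155273438)
lips [[0.4392, -0.1101, 0.147], [0.4278, -0.1651, 0.147]]
prong post end [[0.5642, -0.1374, 0.14], [0.5539, -0.1913, 0.14]]
stripe ang -10.051110250816608
prong ang [-12.28485851 -11.76617654]
lip ang -11.686506631215508 0.056094427897894344
scene lip [[ 0.4325 -0.1661  0.147 ]]
```

Both cameras agree to about 2–3 mm:
- **Block:** (0.587, 0.1365), yaw 13.2°
- **Jar:** (0.4735, −0.146), yaw −12°

Next I'll pick a jaw angle that keeps joint 6 in range, and check where the other objects are.

```bash
cat >> h.py <<'E'
J=np.array([0.4735,-0.146]);YJ=-12.0;BK=np.array([0.587,0.1365]);YB=13.2
def R(phi):
    c,s=np.cos(np.radians(phi)),np.sin(np.radians(phi)); return np.array([[0,c,s],[0,s,-c],[-1,0,0]],float)
E
python3 - <<'E'
from h import *
t=arm.capture("top")
print("spray top",plane(t,[(311,187)],.15).round(3),"bin",plane(t,[(139,266)],.07).round(3))
dx=np.array([np.cos(np.radians(YJ)),np.sin(np.radians(YJ))])
for ph in range(-180,180,15):
    out=[]
    for p,z,f in((J,.3,ph),(J,.226,ph),(J-.088*dx,.24,ph),(J-.088*dx,.345,ph),(BK,.345,ph+25.2),(BK,.19,ph+25.2),(BK,.19,ph+95),(BK,.24,ph+95)):
        q=arm.ik([p[0],p[1],z],R(f)); out.append(None if q is None else int(round(q[5])))
    print(ph,out)
print(np.round(arm.ik([*J,.226],R(78)),1))
E
```

```text
spray top [[0.71  0.037 0.15 ]] bin [[0.532 0.469 0.07 ]]
-180 [None, None, None, None, None, None, 91, 91]
-165 [140, 140, 137, 137, 146, 146, 76, 76]
-150 [125, 125, 122, 122, 131, 131, 61, 61]
-135 [110, 110, 107, 107, 116, 116, 46, 46]
-120 [95, 95, 92, 92, 101, 101, 31, 31]
-105 [80, 80, 77, 77, 86, 86, 16, 16]
-90 [65, 65, 62, 62, 71, 71, 1, 1]
-75 [50, 50, 47, 47, 56, 56, -14, -14]
-60 [35, 35, 32, 32, 41, 41, -29, -29]
-45 [20, 20, 17, 17, 26, 26, -44, -44]
-30 [5, 5, 2, 2, 11, 11, -59, -59]
-15 [-10, -10, -13, -13, -4, -4, -74, -74]
0 [-25, -25, -28, -28, -19, -19, -89, -89]
15 [-40, -40, -43, -43, -34, -34, -104, -104]
30 [-55, -55, -58, -58, -49, -49, -119, -119]
45 [-70, -70, -73, -73, -64, -64, -134, -134]
60 [-85, -85, -88, -88, -79, -79, None, None]
75 [-100, -100, -103, -103, -94, -94, None, None]
90 [-115, -115, -118, -118, -109, -109, None, None]
105 [-130, -130, -133, -133, -124, -124, None, None]
120 [-145, -145, None, None, -139, -139, None, None]
135 [None, None, None, None, None, None, 136, 136]
150 [None, None, None, None, None, None, 121, 121]
165 [None, None, None, None, None, None, 106, 106]
[ -25.3    1.4  113.6   -0.    65.1 -103.3]
```

```bash
python3 - <<'E'
from h import *
t0=arm.get_clock()
arm.move_pose([*J,.30],R(-12)); print(arm.get_clock(),arm.get_position())
print(arm.line_to([*J,.227],v=.08,stop_force=8)); print(arm.get_position(),arm.get_ft_force())
t=arm.capture("top");s=arm.capture("scene")
crop(t,330,210,450,330,5,"pics/t1.png");crop(s,200,160,320,280,5,"pics/s1.png");print(arm.get_clock())
E
```

```text
3.25 [ 0.47371593 -0.14539749  0.29999636]
False
[ 0.47398921 -0.14622011  0.22767447] [ 0.04769608  0.19320597 -0.21409768]
4.4083
```

View pics/t1.png

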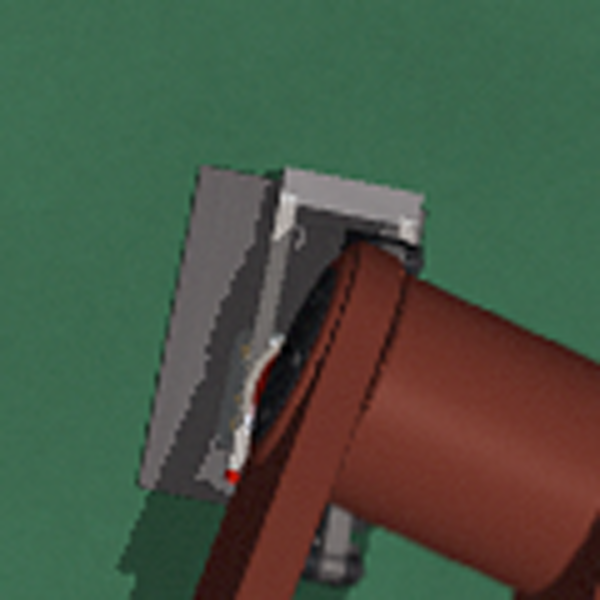

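View pics/s1.png

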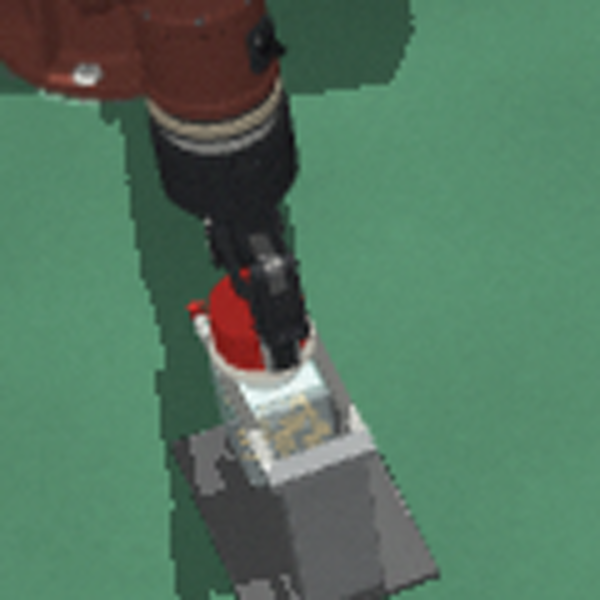

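The scene crop shows the open near finger beside the cap, with its tip at about crop (285,370), which is pixel (257,234). Next I'll estimate the tip height from that.

```bash
python3 - <<'E'
from h import *
s=arm.capture("scene");dx=np.array([np.cos(np.radians(-12)),np.sin(np.radians(-12))])
for r in(.043,.05,.057):
  for z in(.145,.15,.155,.16,.165): print(r,z,((proj(s,[*(J+dx*r),z])[0]+.5-[200,160])*5).round(0))
E
```

```text
0.043 0.145 [286. 386.]
0.043 0.15 [285. 380.]
0.043 0.155 [284. 375.]
0.043 0.16 [283. 369.]
0.043 0.165 [282. 364.]
0.05 0.145 [290. 394.]
0.05 0.15 [289. 389.]
0.05 0.155 [288. 383.]
0.05 0.16 [287. 378.]
0.05 0.165 [286. 372.]
0.057 0.145 [294. 403.]
0.057 0.15 [293. 397.]
0.057 0.155 [293. 392.]
0.057 0.16 [292. 386.]
0.057 0.165 [291. 381.]
```

The open tip is at about z 0.165, so the 73 mm figure is for shut fingers. I can go 8 mm lower for a fuller grip, then grip and lift.

```bash
python3 - <<'E'
from h import *
print(arm.line_to([*J,.219],R(-12),v=.05,stop_force=8))
arm.close(); print("w",arm.get_grip_width(),arm.get_ft_force(),arm.get_position())
s=arm.capture("scene");crop(s,200,160,320,280,5,"pics/s2.png");print(arm.get_clock())
E
```

```text
False
w 0.05472338124912111 [-1.9419087   0.15578566  3.25921425] [ 0.4734835  -0.14601108  0.21944625]
5.2083
```

View pics/s2.png

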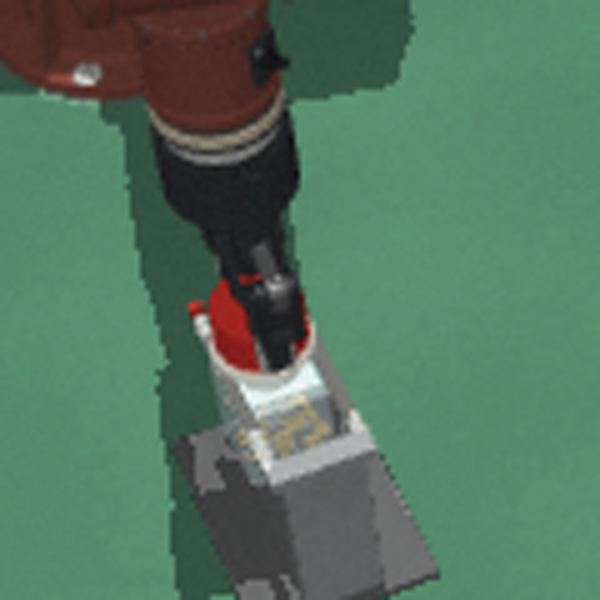

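The fingers hold the cap (width 54.7 mm). Its bottom edge is just above the flange near crop (275,370). Next: lift 12 mm, then slide off.

```bash
python3 - <<'E'
from h import *
dx=np.array([np.cos(np.radians(-12)),np.sin(np.radians(-12))])
z=.2315
print(arm.line_to([*J,z],R(-12),v=.03)); print(arm.get_ft_force(),arm.get_position())
s=arm.capture("scene");crop(s,200,160,320,280,5,"pics/s3.png")
E
```

```text
False
[ 0.07103757 -0.61288366 -4.50721326] [ 0.47336959 -0.14595461  0.23129341]
```

View pics/s3.png

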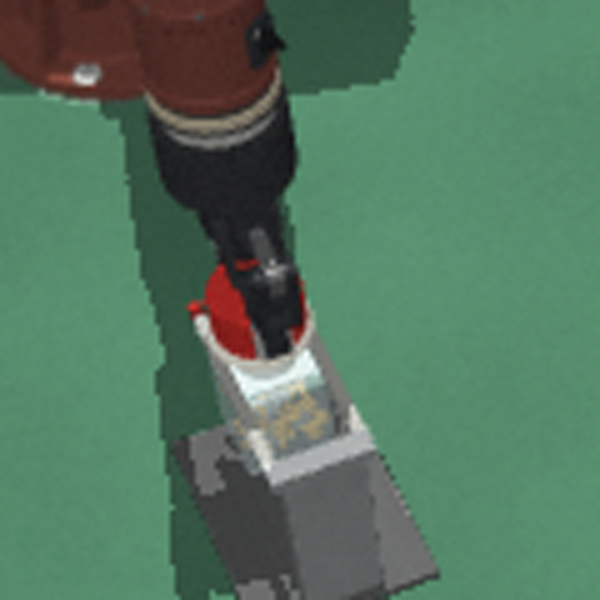

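The load is 4.5 N (the jar's weight) and the flange has risen clear of the prongs. Next I'll slide along −x.

```bash
python3 - <<'E'
from h import *
dx=np.array([np.cos(np.radians(-12)),np.sin(np.radians(-12))])
p=J-.09*dx
st=arm.line_to([*p,.2315],R(-12),v=.06,stop_force=6); print(st,arm.get_ft_force(),arm.get_position())
if not st:
    print(arm.line_to([*p,.335],R(-12),v=.12),arm.get_ft_force())
    t=arm.capture("top");s=arm.capture("scene")
    crop(t,330,210,450,360,4,"pics/t4.png");crop(s,180,110,320,270,4,"pics/s4.png")
print(arm.get_clock())
E
```

```text
False [-0.07157032 -0.62569592 -5.52290592] [ 0.38576766 -0.12740957  0.23159965]
False [ 0.83236033 -0.39988169 -5.55763511]
8.5917
```

```bash
python3 - <<'E'
from h import *
print(arm.line_to([*BK,.30],R(-12+YB-YJ),v=.2),arm.get_ft_force(),arm.get_position())
arm.dwell(.4)
print(arm.line_to([*BK,.245],v=.1)); arm.dwell(.3)
print(arm.get_ft_force(),arm.get_position())
t=arm.capture("top");s=arm.capture("scene")
crop(t,235,165,355,285,5,"pics/t5.png");crop(s,290,110,410,270,4,"pics/s5.png")
print(arm.get_clock())
E
```

```text
False [-0.10380208  0.30434657 -5.31194543] [0.58665959 0.13581507 0.30010391]
False
[-0.84235467  1.00790395 -3.734806  ] [0.58744823 0.1365586  0.24593153]
11.9083
```

View pics/t5.png

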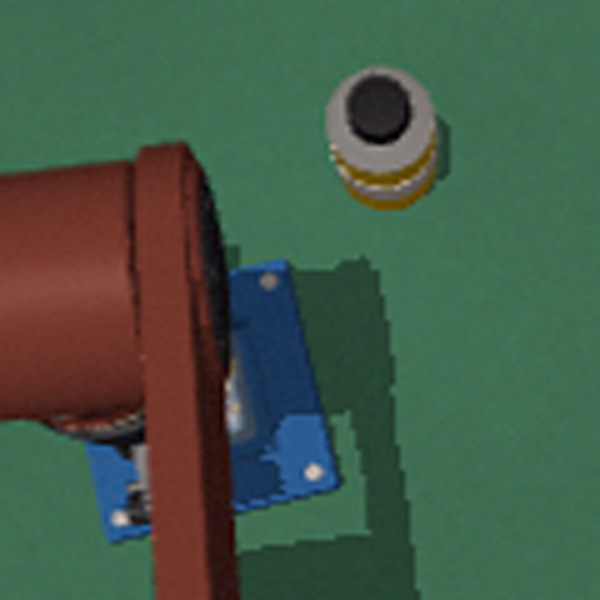

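View pics/s5.png

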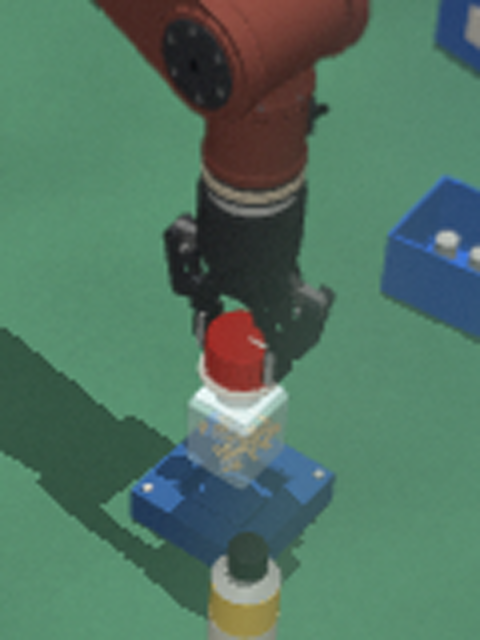

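The jar hangs upright over the pocket in the scene view: the lowest foot corner is near crop (238,486), the cap's top centre near (237,330), and the stripe is visible. I'll compare the corners with the projected expectation.

```bash
python3 - <<'E'
from h import *
s=arm.capture("scene")
x0,y0,k=325,175,8
im=cv2.resize(s["color"][y0:250,x0:385,::-1],None,fx=k,fy=k,interpolation=cv2.INTER_CUBIC)
cv2.imwrite("pics/s6raw.png",im)
p=np.array(arm.get_position());zf=p[2]-.1774
th=np.radians(YB);Rz=np.array([[np.cos(th),-np.sin(th)],[np.sin(th),np.cos(th)]])
def draw(xy,z,h,col):
    q=[[*(xy+Rz@np.array(a)*h),z] for a in((-1,-1),(1,-1),(1,1),(-1,1))]
    u=((proj(s,q)+.5-[x0,y0])*k).round().astype(int); cv2.polylines(im,[u.reshape(-1,1,2)],True,col,1); return u
print(draw(p[:2],zf,.03,(0,255,255)),draw(p[:2],zf+.07,.03,(0,255,255)))
draw(BK,.035,.033,(255,255,255));draw(BK,.035,.06,(255,255,255))
cv2.imwrite("pics/s6.png",im)
E
```

```text
[[ 85 395]
 [204 468]
 [294 379]
 [175 310]] [[ 88 276]
 [212 349]
 [305 260]
 [182 190]]
```

View pics/s6raw.png

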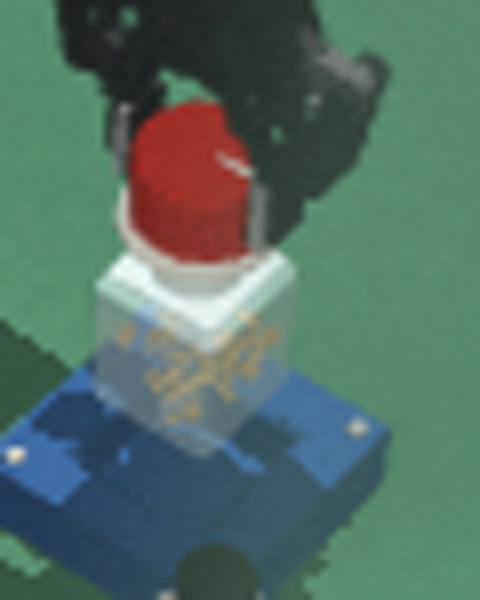

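View pics/s6.png

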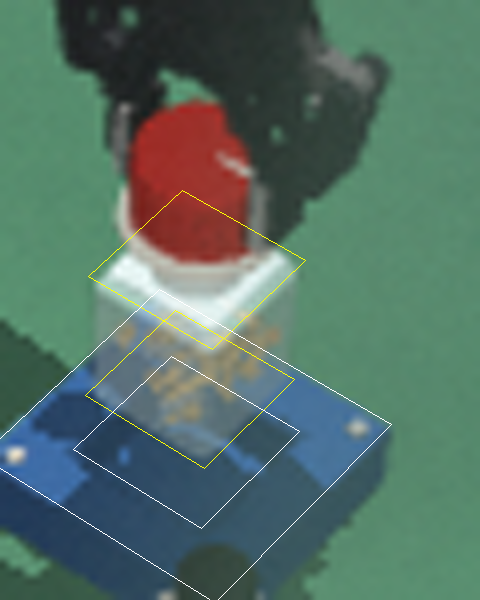

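The block outline fits. The jar's edges are symmetric about the prediction (left 97 and right 296, mean 196.5, against 196.5 predicted), and the inset at the corners comes from rounding. Next: descend with a force guard.

```bash
python3 - <<'E'
from h import *
arm.dwell(.3);print(arm.get_ft_force())
st=arm.line_to([*BK,.183],R(YB),v=.03,stop_force=9)
print(st,arm.get_ft_force(),arm.get_torque(),arm.get_position(),arm.get_clock())
s=arm.capture("scene");crop(s,320,170,385,250,8,"pics/s7.png")
E
```

```text
[ 0.7539354   0.44247772 -4.26868134]
True [-2.12111147 -1.06282033  5.7173083 ] [-0.06522034  0.22214329  0.02517196] [0.58703248 0.13654904 0.18447618] 14.3417
```

View pics/s7.png

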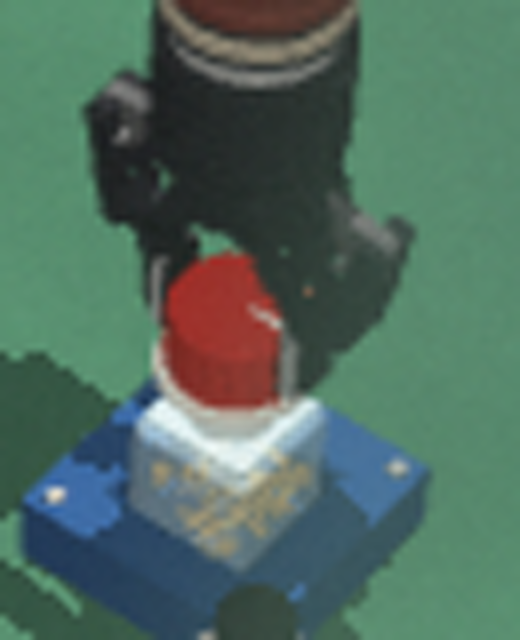

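It stopped at z = 0.1845, against the expected 0.1844 for foot on floor, and in the picture the foot is down in the pocket. Next: unscrew in small steps, watching force and torque.

```bash
cat > turn.py <<'E'
from h import *
import sys
def turn(phis,z,xy):
    for ph in phis:
        arm.line_to([*xy,z],R(YB+ph),v=.05)
        f=np.array(arm.get_ft_force());m=np.array(arm.get_torque());o=np.array(arm.get_orientation())
        a=np.degrees(np.arctan2(o[1,1],o[0,1]))-YB
        print(ph,"act %.1f"%a,"F",f.round(1),"M",m.round(2),"z %.4f"%arm.get_position()[2],"w %.4f"%arm.get_grip_width(),"t %.1f"%arm.get_clock())
        if abs(f[2])>25: print("stop");break
E
python3 - <<'E'
from turn import *
turn([0,5,10,15],.1845,BK)
s=arm.capture("scene");crop(s,320,170,385,250,8,"pics/s8.png")
E
```

```text
0 act -0.0 F [-0.2  0.5  0.4] M [ 0.03 -0.06 -0.01] z 0.1845 w 0.0548 t 14.6
5 act 4.9 F [0.7 0.6 1.2] M [ 0.12 -0.01 -0.  ] z 0.1845 w 0.0549 t 14.9
10 act 9.8 F [-0.4  0.3 -0.1] M [ 0.06 -0.05 -0.11] z 0.1845 w 0.0553 t 15.1
15 act 14.8 F [-0.4 -0.1  1.8] M [-0.1   0.15 -0.22] z 0.1845 w 0.0549 t 15.4
```

View pics/s8.png

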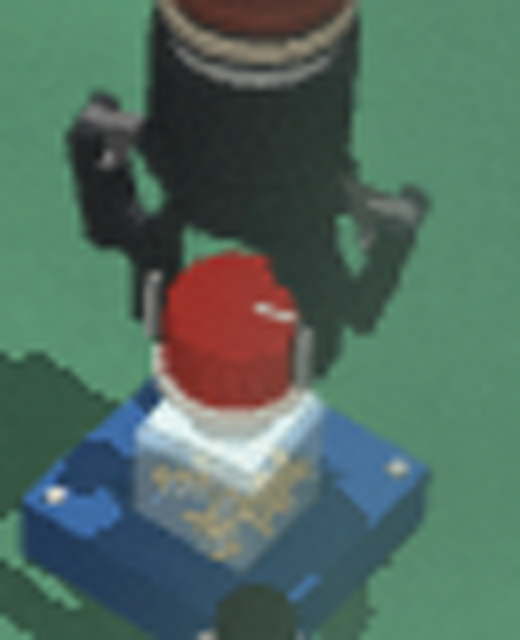

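The stripe has turned, now at (272,312). The jar has rotated slightly into the pocket walls and torque is building (−0.22 N m). Continue.

```bash
python3 - <<'E'
from turn import *
turn([20,25,30,35,40],.1845,BK)
s=arm.capture("scene");crop(s,320,170,385,250,8,"pics/s9.png")
E
```

```text
20 act 19.8 F [-1.1 -0.6  1.4] M [-0.13  0.19 -0.22] z 0.1845 w 0.0547 t 15.7
25 act 24.8 F [-0.5 -0.9  2.2] M [-0.15  0.23 -0.26] z 0.1845 w 0.0550 t 15.9
30 act 29.8 F [-1.1 -0.5  1.7] M [-0.23  0.19 -0.26] z 0.1845 w 0.0546 t 16.2
35 act 34.8 F [-1.2 -1.3  1.9] M [-0.22  0.2  -0.28] z 0.1845 w 0.0550 t 16.4
40 act 39.8 F [-1.  -0.7  2. ] M [-0.18  0.18 -0.24] z 0.1845 w 0.0548 t 16.7
```

View pics/s9.png

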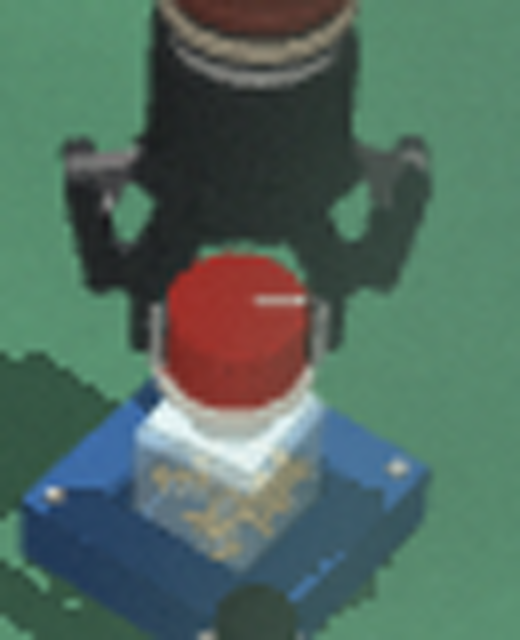

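The stripe keeps turning, now horizontal at (280,300), while the jar stays braced. Continue in small steps until the torque falls.

```bash
python3 - <<'E'
from turn import *
turn([45,50,54,57,60,62],.1845,BK)
s=arm.capture("scene");crop(s,320,170,385,250,8,"pics/s10.png")
E
```

```text
45 act 44.8 F [-0.7 -1.2  1.3] M [-0.19  0.13 -0.24] z 0.1845 w 0.0547 t 17.0
50 act 49.8 F [-1.1 -2.   2. ] M [-0.22  0.11 -0.26] z 0.1845 w 0.0547 t 17.2
54 act 53.8 F [ 1.1 -0.9  1.5] M [-0.17  0.07 -0.29] z 0.1845 w 0.0551 t 17.5
57 act 56.8 F [-0.6 -0.6  1.3] M [-0.21  0.03 -0.3 ] z 0.1845 w 0.0549 t 17.7
60 act 59.9 F [-0.4 -1.5  1.1] M [-0.16  0.07 -0.3 ] z 0.1845 w 0.0550 t 18.0
62 act 61.9 F [ 0.4 -1.3  0.2] M [-0.19 -0.   -0.35] z 0.1845 w 0.0547 t 18.2
```

View pics/s10.png

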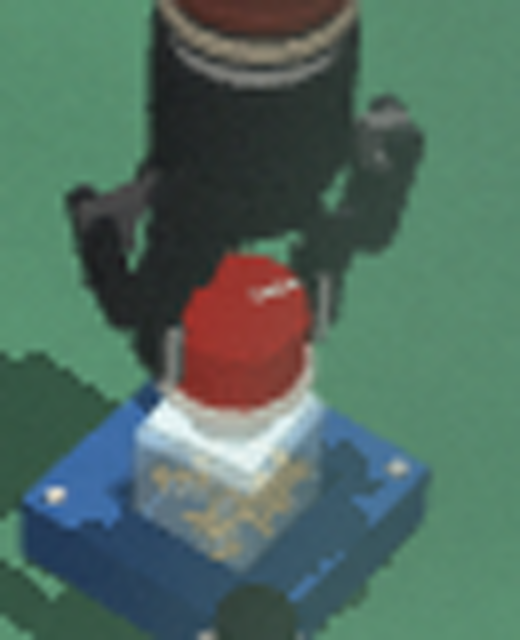

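```bash
python3 - <<'E'
from h import *
s=arm.capture("scene")
up=lambda p:(np.array(p,float)+.5)/8-.5+np.array([320,170])
for n,z,a,b in(("stripe now",.143,(252,298),(298,285)),("stripe s7",.143,(250,305),(280,325)),("stripe s8",.143,(255,304),(294,318)),("stripe s9",.143,(254,299),(304,300))):
    P=plane(s,up([a,b]),z);d=P[1]-P[0];print(n,np.degrees(np.arctan2(d[1],d[0])),np.linalg.norm(d))
for n,L,N,Rr in(("now",(137,432),(248,476),(322,405)),("s7",(132,420),(238,482),(325,410))):
    P=plane(s,up([L,N,Rr]),.077)
    for i in(0,1):
        d=P[i+1]-P[i];print(n,np.degrees(np.arctan2(d[1],d[0]))%90,np.linalg.norm(d))
crop(s,330,195,375,245,12,"pics/s11.png")
E
```

```text
stripe now 73.26702838101954 0.019354317276889507
stripe s7 8.92266417707563 0.015314476661897038
stripe s8 25.686313042766177 0.016459208187800597
stripe s9 50.74922574929119 0.01928636448313084
now 24.371928475013007 0.049171705409065056
now 12.728384196626536 0.04869485837763969
s7 14.067910755823311 0.052566364996591335
s7 8.715944567841348 0.05242417202033457
```

View pics/s11.png

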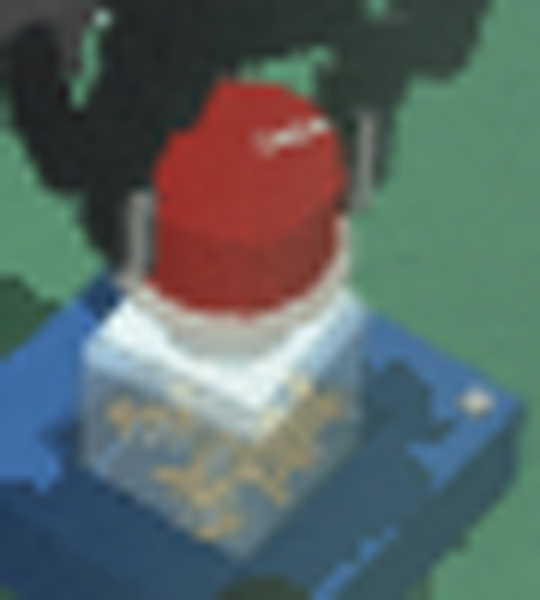

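The stripe turned about 64° and the jar about 7° into its slack, so the cap is roughly 55–57° relative to the jar, just past release. Torque hasn't clearly dropped, though. I'll add a few degrees and then probe with a tiny lift.

```bash
python3 - <<'E'
from turn import *
turn([64,66],.1845,BK)
arm.dwell(.3)
def avg():
    a=[]
    for _ in range(8): a.append(np.r_[arm.get_ft_force(),arm.get_torque()]);arm.dwell(.02)
    return np.mean(a,0).round(2)
print(avg())
for dz in(.001,.002):
    arm.line_to([*BK,.1845+dz],R(YB+66),v=.01);print(dz,avg(),arm.get_position()[2])
print(arm.get_clock())
s=arm.capture("scene");crop(s,330,195,375,245,12,"pics/s12.png")
E
```

```text
64 act 63.9 F [-0.1 -1.2  1.6] M [-0.1   0.02 -0.31] z 0.1845 w 0.0548 t 18.6
66 act 65.9 F [ 0.9 -0.9  1.1] M [-0.19 -0.03 -0.34] z 0.1845 w 0.0549 t 18.8
[ 0.36 -0.65  1.07 -0.14 -0.08 -0.34]
0.001 [ 0.88 -0.48 -0.34 -0.1  -0.13 -0.25] 0.18537772683614037
0.002 [-1.04  0.57  3.77  0.05  0.12 -0.01] 0.18729665723008207
20.0417
```

View pics/s12.png

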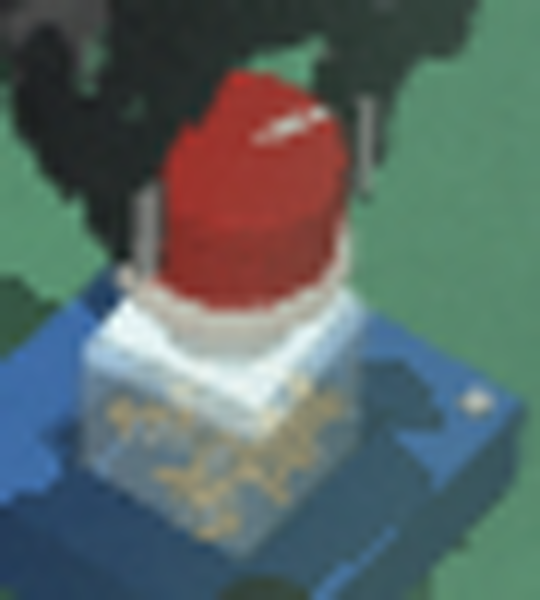

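Torque has gone to zero, the cap has risen, and the jar hasn't moved (foot corner still at (240,555)). It's free, so I'll raise it slowly and straight.

```bash
python3 - <<'E'
from turn import *
arm.dwell(.2);print(arm.get_ft_force(),arm.get_position())
for z in(.190,.200):
    print(arm.line_to([*BK,z],R(YB+66),v=.03,stop_force=6),np.round(arm.get_ft_force(),1),np.round(arm.get_position(),4))
s=arm.capture("scene");crop(s,330,185,375,245,10,"pics/s13.png");print(arm.get_clock())
E
```

```text
[0.70726969 1.27728031 4.57457311] [0.58736989 0.13674615 0.18722606]
False [-0.4  1.1 -0.7] [0.5867 0.1364 0.1894]
False [ 0.1 -0.2  0.1] [0.5871 0.1364 0.2003]
21.0917
```

View pics/s13.png

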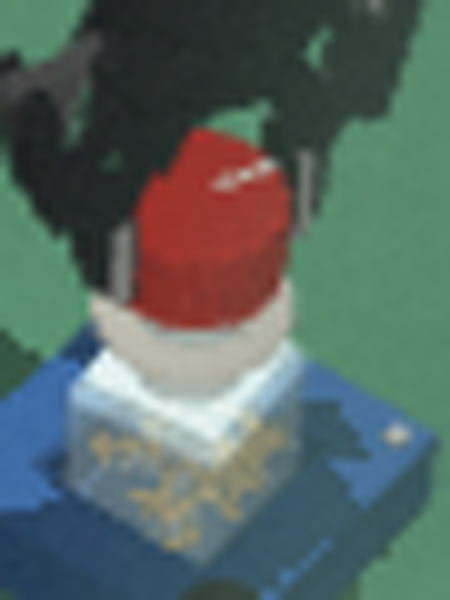

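The cap is rising cleanly and the flange and jar stay put. The rim is 28 mm above the seated cap's underside, so I'll lift to about 12 mm clear of it.

```bash
python3 - <<'E'
from turn import *
print(arm.line_to([*BK,.2255],R(YB+66),v=.04,stop_force=6)); arm.dwell(.5)
print(np.round(arm.get_ft_force(),1),np.round(arm.get_position(),4),arm.get_grip_width(),arm.get_clock())
s=arm.capture("scene");crop(s,325,170,385,250,8,"pics/s14.png")
t=arm.capture("top");cv2.imwrite("pics/t14.png",t["color"][:,:,::-1])
E
```

```text
False
[ 0.3 -0.1 -0.1] [0.587  0.1365 0.2254] 0.05496714856571236 22.3833
```

View pics/s14.png

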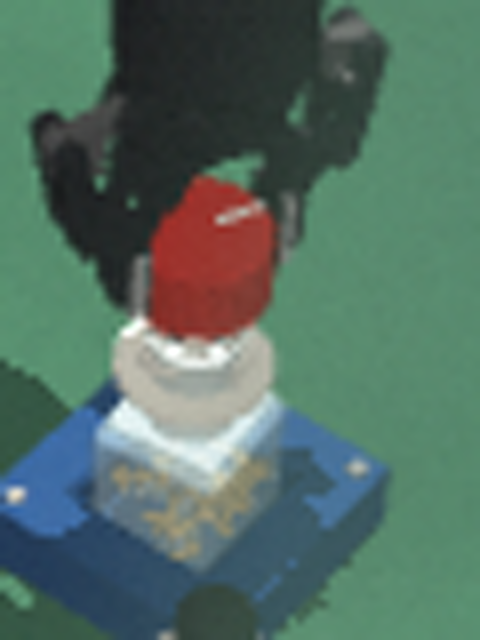

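View pics/t14.png

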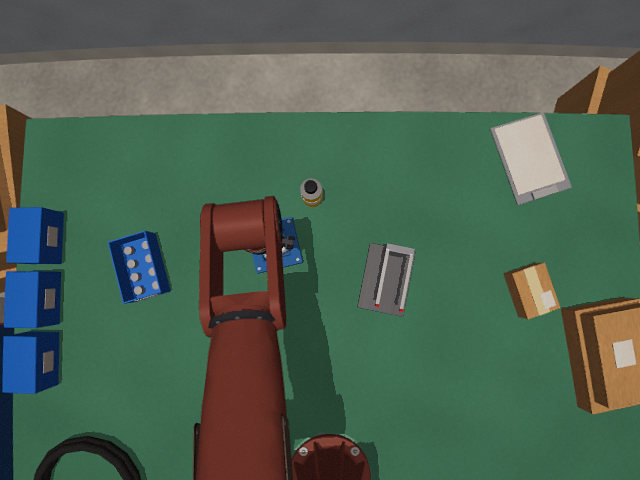

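In the scene view the jar is seated with its neck and part of the rim showing at crop (195,350), and the cap is above it with its lowest edge at about (197,340). In the top view the spray, bin and carton are at the same pixels as before. One check of the cap's height before handing in.

```bash
python3 - <<'E'
from h import *
s=arm.capture("scene");a=np.linspace(0,2*np.pi,90)
for z in(.139,.145,.149,.152,.155):
    q=np.c_[BK[0]+.028*np.cos(a),BK[1]+.028*np.sin(a),np.full(90,z)]
    u=(proj(s,q)+.5-[325,170])*8; i=u[:,1].argmax();print(z,u[i].round(0))
q=[[*(BK+.016*np.array([np.cos(x),np.sin(x)])),.139] for x in a];u=(proj(s,q)+.5-[325,170])*8;print("rim lowest",u[u[:,1].argmax()].round(0))
P=plane(s,(np.array([(218,222),(262,206)])+.5)/8-.5+np.array([325,170]),.184);d=P[1]-P[0];print("stripe",np.degrees(np.arctan2(d[1],d[0])))
E
```

```text
0.139 [201. 360.]
0.145 [202. 349.]
0.149 [202. 342.]
0.152 [202. 336.]
0.155 [203. 331.]
rim lowest [199. 336.]
stripe 78.83014807728098
```

The cap's underside is at about z 0.150, 11 mm above the rim. The stripe is at 79°, as commanded. Handing in.

```bash
python3 - <<'E'
from station import arm
print(arm.get_clock()); print(arm.job_done())
E
```

```text
22.5333
the job is handed in; nothing more can be done
None
```

The jar is seated upright in the blue block's pocket. The gripper still holds the unscrewed cap just above its open mouth. I handed the job in at 22.5 s; no verdict was reported.

**What I did**
- I gripped the cap, raised the jar 12 mm, slid it 90 mm off the fork and carried it to the block. It touched down in the pocket at the expected height (TCP z 0.1845 against 0.1844).
- I turned the cap 66° anticlockwise, which is about 59° relative to the jar after its roughly 7° of slack in the pocket. I then raised it straight up about 41 mm.

**Last checks**
- **Cap height:** in the scene view its underside is at about z 0.150, roughly 11 mm above the rim.
- **Cap angle:** the stripe is at 79°, as commanded. I judged it level from the vertical tool and the picture, and did not measure tilt.
- **Jar and surroundings:** the jar did not rise with the cap. The spray can, bin and carton look unmoved in the top view, judged by eye only.

**What disagreed**
- **Turning torque:** it stayed at about 0.3 N m up to the last turn and only fell to zero during the 2 mm trial lift. I judged the thread release by angle and that lift, not by a torque drop.
- **Upward force:** that lift overshot by about 1 mm and read 4 N upward for a moment. It was gone on the next move.
- **Camera agreement:** the two cameras differed by 2–3 mm in x, so I used values in between.

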